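# Turn the cartridge label up and slide it under the reader

### The job

Roll the white cartridge on the bed of the carrier, without lifting it, until its broad yellow label strip faces straight up. Then let go of it and push the carrier along its rail under the reader hood until it clicks into the reading station, with the label still up; leave the other things on the bench where they are.

Things in the scene. Friction and masses are not known exactly. Their poses are not given: they have to be found in the camera images.
- reader: Label reader, fixed, slightly turned: white base plate 220 x 430 mm with two steel rails along its own y axis (z up). Origin: on the bench, mid-width; the plate reaches from y -180 to +250 mm. Its white hood stands over the -y half; the carrier waits in the open on the +y side and moves towards -y into the hood.
- mouth (a point): Middle of the lower front edge of the hood's open mouth, which faces +y; axes parallel to the reader's. It is 95 mm above the bench. The hood reaches from here 205 mm towards -y and 115 mm up; it is 290 mm wide in x, on two side walls with inner faces at x +-119 mm.
- tab (a point): On the outer (+y) face of the blue push tab at the carrier's +y end, 6 mm below the tab's top; axes parallel to the reader's. The tab is 80 mm wide in x, 6 mm thick, its top 32 mm above the bed. At the reading station this face stands 14 mm inside the hood's mouth, its top 27 mm below the hood: an upright gripper strikes the hood, a tool leaning back about 40 degrees towards +y fits.
- carrier (a joint): Travel in m of the carrier (450 g, friction about 0.5 N) along the rail: 0 = loading place in the open (hard stop; start), growing as it moves towards the reader's -y, under the hood. A spring detent holds it at the reading station, 0.180 (resistance rises to about 6 N at 0.169 to 0.173, then it clicks in from about 0.176; going past takes over 15 N); hard stop at 0.200.
- bed (a point): Middle of the carrier's flat dark bed, on its surface, 36 mm above the bench; axes parallel to the reader's. The bed is 200 mm in x by 138 mm in y inside an aluminium rim 8 mm high and 6 mm thick. The tab's outer face is 81 mm from here in y.
- cartridge: White cylinder, diameter 40, length 110 mm, 140 g, grey end bands, loose on the bed, axis along the reader's y. Origin: its centre. Its z axis is the cylinder axis; its x axis points out through the middle of the broad yellow label strip (18 x 84 mm; a yellow bar on each end face points likewise). Black line on the opposite side. Pressed lightly from above and dragged, it rolls (20 mm per rad).
- standard: Small white screw-cap bottle, 32 mm diameter, 98 mm tall, standing near the reader's robot side. Origin under it. Leave alone.
- cup1: White plastic sample cup, 60 mm diameter and tall, beyond the carrier. Origin under it. Leave alone.
- cup2: Glass sample cup, 60 mm diameter and tall, beyond the carrier. Origin under it. Leave alone.
- reagent: Amber bottle with red cap, 84 mm diameter, 190 mm tall. Origin under it. Leave alone.
- wash: Clear plastic bottle with white cap, 68 mm diameter, 160 mm tall. Origin under it. Leave alone.
- bin: Small light-grey divided box 110 x 140 x 60 mm. Origin under it. Leave alone.
- wrench: Steel wrench, 160 mm long, lying on the bench. Leave alone.
Mind the look-alikes: they are no part of the job. Leave any green or turquoise look-alike of the cartridge alone.

How it is judged:
On the way:
1. the cartridge lies still on the bed with its label up while the carrier is still at the loading place (angle between cartridge's own x axis and vertical below 0.35 rad and angular speed of cartridge below 0.3 rad/s and contact force between the fingers and cartridge below 0.1 N and value of joint carrier below 0.02 m), for 0.3 s.
At the end, for the whole second after the job is handed in: The carrier rests in the reading station's detent (travel 0.180 m, within 5 mm), and the cartridge lies still and flat on its bed, lengthwise along the rail within 20 degrees, its yellow label facing up within 20 degrees (angle between cartridge's own x axis and vertical below 0.35 rad and value of joint carrier between 0.175 and 0.185 m and z of cartridge in the frame of bed between 0.017 and 0.023 m and x of cartridge in the frame of bed between -0.085 and 0.085 m and angle between the z axis of cartridge and the y axis of reader, either way round below 0.35 rad and linear speed of cartridge below 0.02 m/s and velocity of joint carrier below 0.01 m/s); the robot touches nothing.
It fails at once if the cartridge is lifted more than 10 mm off the bed (z of cartridge in the frame of bed above 0.03 m).
It fails at once if a bystander is moved by more than 30 mm (distance of any of standard, cup1, cup2, reagent, wash, bin, wrench from where it was at the start of the episode above 0.03 m).
It also fails if it takes over 61 s, if anything falls off the work surface, if the arm or the gripper's body presses on something with over 40 N, if the wrist force passes 120 N, or if a joint passes its speed limit or range.

### The arm

A 6-joint arm with a two-finger parallel gripper is mounted at the origin on the work surface. World frame = base frame: x ahead of the robot, y to its left, z up, the work surface at z = 0. Lengths are in m, angles in rad, forces in N, time in s.
With the tool pointing down it reaches from about 0.425 to 0.95 m from the base axis. Payload 3.5 kg.
Tool frame: the origin (TCP) lies on the centre line of the jaws, within the pads' length; the fingertips stand 25 mm ahead of it and the grasp point (between the pads) lies 6 mm ahead of it; y points along the fingers, z is the direction in which the jaws open and shut, and the axes are right-handed (so a half turn about y gives the same grasp; the last joint's range is limited). The gripper opens to 85 mm and grips with 20 to 120 N. Pads are 22 mm wide; open, the fingers measure 114 mm over their backs; the gripper's body (76 mm by 85 mm) begins 54 mm behind the grasp point. The pads swing forward as they close: fully open they stand 13 mm farther back than shut.
Start: joints at [-1.458, 0.286, 1.577, -0, 1.279, -0.15], TCP at [0.175, -0.652, 0.256] pointing down, gripper open.
Joint ranges: [-2.77, 2.77], [-0.9, 2.22], [0.21, 2.48], [-1.53, 4.67], [0.24, 2.81], [-2.84, 2.84]. Speed limits (rad/s): [2.79, 2.79, 3.14, 3.14, 3.14, 3.14].

### API

Orientations are given as a unit quaternion [x, y, z, w].
In Python, from plant import ctrl gives the robot as it stands.
- The arm moves only by the tool arm_command, never from a script. Its argument "steps" is a list of rows, each an object with "hand": the opening, from 0 (shut) to 1 (fully open); "travel": the shift along the tool's x, y, z in units of 0.3 m (1.0 is 0.3 m), a list of three; "rotation": the turn, a rotation vector about the tool's x, y, z in units of 30 degrees (1.0 is 30 degrees), a list of three. A call has 1 to 20 rows; each row shifts and turns the pose as measured when the row begins, along the tool's axes as they then stand; what a row does not reach is not made up. A row lasts 1/8 s, in which the tool goes at most 62.5 mm and 10.7 degrees, less where a joint would pass 70% of its speed; a pose out of reach is approached as far as the arm can. A call with a number of a shift or a turn outside -1 to 1 is refused whole. A call with a gripper value outside its range is refused whole. The fingers move at their own pace and stop on an object; "grip_force" is the grip in N (left out, the last holds). Time passes only in rows, so rows that do not move let the fingers close. It gives the time, the measured TCP pose, the force and the opening at its end, in the units of the state.
- ctrl.get_state(): the state, without advancing time (a new reading comes with each control period).
- ctrl.read_camera(name): name is "side" or "top"; returns (picture, depth): 480x640x3 uint8, blue, green, red; 480x640 float32, m along the optical axis (not along the pixel's ray), 0 where there is no reading.
- ctrl.camera_params(name): a dict with "fx", "fy", "cx", "cy" (pixels), "extrinsics" (4x4, takes a point from camera to world coordinates). Camera axes: x right, y down, z forward; pixel columns grow to the right and rows downward; lengths in m; the calibration is good to about 2 mm. A picture is of the moment at which its call begins. camera_params takes no time and is no camera call.
- ctrl.sign_off(): hands the job in, once; it reports no verdict.
Trained networks look in the newest picture that a camera, given by its name, has taken for a name from the list of things; names that differ only in an ending like _2 or _b are one class to them, and where a whole thing is asked for, a point or a joint stands for the part that bears it (a point fixed in the world has none). Each returns a list of dicts, best first, with "score" (0 to 1); they miss things now and then, are a little off and sometimes report something else, mostly with a low value. They report only what shows in the picture. A call takes as long as a camera call. They do not tell look-alikes from the thing itself.
- ctrl.masks_of(camera, thing): "region" (480x640 bool, what is visible of it) and "at" ([column, row] in pixels, amid what is visible of it).
The state is a dict: "time": time; "qpos": joint angles; "dq": joint speeds; "joint_efforts": joint torques, N m; "eef_pos": TCP position; "tcp_rot": TCP orientation; "contact_force": force on the tool from outside, world axes, zero at the start; "wrist_torque": the same for the moment, N m; "opening": opening from 0.0 (shut) to 1.0 (fully open).
Only numpy, scipy, OpenCV 4.12 (cv2) and the standard library are available. Lean on these libraries where they do the work, as an engineer would, in place of code of your own. Each camera call takes 0.05 s, during which the arm holds its last target.

## Working session

There is one attempt and no reset: what is moved stays moved. The work goes in short steps, Python scripts to look and compute and a tool call to move; the robot and the scene stay as the last step left them, time stands still between calls to the robot, and variables do not carry over. Pictures are saved under pics/ and viewed, and the job is handed in when it is done.

Besides the shell and the picture viewer there is one more tool, called after "Call:" by a JSON object that holds its "api" and its "payload", one argument or row to a line. arm_command: Moves the arm, as the interface text tells. Shifts and turns lie within -1 to 1; 1 stands for 0.3 m of shift or 30 degrees of turn. Its arguments: {"type":"object","properties":{"steps":{"type":"array","items":{"type":"object","properties":{"hand":{"type":"number"},"travel":{"type":"array","items":{"type":"number","minimum":-1,"maximum":1}},"rotation":{"type":"array","items":{"type":"number","minimum":-1,"maximum":1}}}}},"grip_force":{"type":"number"}},"required":["steps"]}

```bash
ls; mkdir -p pics; python3 - <<'E'
from plant import ctrl
import cv2
for n in("side","top"):
    p,d=ctrl.read_camera(n); cv2.imwrite(f"pics/{n}0.png",p)
    print(n,ctrl.camera_params(n))
print(ctrl.get_state())
E
```

```text
pics
side {'fx': 442.2018349434571, 'fy': 442.2018349434571, 'cx': 324.2668697802706, 'cy': 239.9331214874853, 'extrinsics': array([[-0.84523541, -0.31268931,  0.43336186,  0.14000514],
       [-0.53377968,  0.4551254 , -0.71269918,  0.74138983],
       [ 0.02561942, -0.83371834, -0.5515953 ,  0.6453917 ],
       [ 0.        ,  0.        ,  0.        ,  1.        ]])}
top {'fx': 525.7639653125436, 'fy': 525.7639653125436, 'cx': 320.949449027692, 'cy': 245.74899153015622, 'extrinsics': array([[ 0.00749285, -0.98515323,  0.17151379,  0.40131628],
       [-0.99996615, -0.00796492, -0.0020644 ,  0.01311684],
       [ 0.00339984, -0.17149252, -0.98517956,  1.13635381],
       [ 0.        ,  0.        ,  0.        ,  1.        ]])}
{'time': 0.1, 'qpos': array([-1.45800127e+00,  2.87110789e-01,  1.57803828e+00,  1.65179531e-05,
        1.27866198e+00, -1.50013036e-01]), 'dq': array([-8.64620865e-04,  8.78011087e-05, -2.61133203e-03,  2.28450650e-04,
        1.45910800e-03,  1.51411449e-03]), 'joint_efforts': array([ 1.64702335e-03, -4.07293904e+01, -2.93697739e+01, -5.17254148e-05,
        3.43678003e-03,  4.82065332e-06]), 'eef_pos': array([ 0.17532063, -0.65125771,  0.25505883]), 'tcp_rot': array([-0.09262761,  0.70179462, -0.70022645,  0.09266798]), 'contact_force': array([1.34807085, 1.19610102, 0.08537784]), 'wrist_torque': array([-0.04089343,  0.02882193,  0.03045929]), 'opening': 1.0008669421156313}
```

View pics/side0.png

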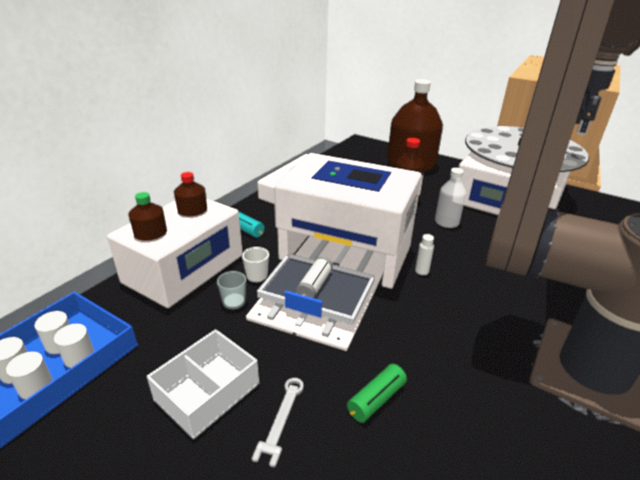

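View pics/top0.png

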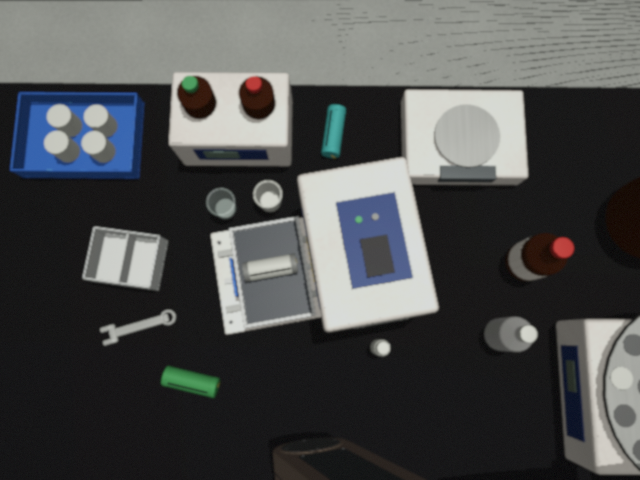

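The top view shows the carrier at about (268,272), the cartridge at (271,266) and the blue tab at (233,278). In the side view the cartridge is at (315,278). Next I zoom in and measure the frames.

```bash
cat > h.py <<'E'
import numpy as np, cv2
from plant import ctrl
def pts(n,d,m):
    P=ctrl.camera_params(n); v,u=np.nonzero(m&(d>0)); z=d[v,u]
    c=np.stack([(u-P['cx'])/P['fx']*z,(v-P['cy'])/P['fy']*z,z,np.ones_like(z)])
    return (P['extrinsics']@c)[:3].T
def proj(n,X):
    P=ctrl.camera_params(n); E=np.linalg.inv(P['extrinsics']); c=E[:3,:3]@np.asarray(X).T+E[:3,3:]
    return np.stack([c[0]/c[2]*P['fx']+P['cx'],c[1]/c[2]*P['fy']+P['cy']],1)
E
python3 - <<'E'
from h import *
for n,box in(("side",(240,220,150,130)),("top",(205,205,130,135))):
    p,d=ctrl.read_camera(n)
    x,y,w,h=box
    cv2.imwrite(f"pics/{n}z.png",cv2.resize(p[y:y+h,x:x+w],None,fx=4.5,fy=4.4,interpolation=cv2.INTER_CUBIC))
    for t in("cartridge","carrier","reader","tab","bed","standard"):
        for r in ctrl.masks_of(n,t)[:3]:
            q=pts(n,d,r['region'])
            print(n,t,round(r['score'],2),np.round(r['at'],0),r['region'].sum(),np.round(np.median(q,0),3),np.round(np.percentile(q,2,0),3),np.round(np.percentile(q,98,0),3))
    np.savez(f"{n}.npz",p=p,d=d)
E
```

```text
side cartridge 0.97 [375. 397.] 1530 [0.304 0.292 0.037] [0.282 0.228 0.011] [0.333 0.332 0.042]
side cartridge 0.87 [250. 227.] 339 [ 0.817 -0.003  0.032] [ 0.798 -0.023  0.006] [0.863 0.01  0.042]
side cartridge 0.73 [315. 275.] 753 [0.533 0.128 0.073] [0.515 0.063 0.054] [0.559 0.171 0.078]
side carrier 0.9 [324. 289.] 4383 [0.511 0.129 0.038] [0.426 0.032 0.03 ] [0.639 0.2   0.067]
side reader 0.74 [336. 240.] 21375 [0.527 0.025 0.106] [ 0.416 -0.155  0.008] [0.688 0.227 0.216]
side tab 0.61 [324. 289.] 4355 [0.512 0.128 0.038] [0.426 0.031 0.03 ] [0.639 0.2   0.067]
side bed 0.62 [321. 291.] 4400 [0.512 0.129 0.038] [0.426 0.032 0.029] [0.64  0.2   0.067]
side standard 0.88 [424. 255.] 507 [ 0.378 -0.101  0.056] [ 0.365 -0.12   0.004] [ 0.395 -0.096  0.1  ]
top cartridge 0.71 [266. 268.] 1024 [0.541 0.116 0.074] [0.519 0.064 0.059] [0.566 0.169 0.079]
top cartridge 0.71 [190. 381.] 1098 [0.312 0.275 0.037] [0.286 0.223 0.02 ] [0.335 0.328 0.043]
top cartridge 0.38 [220. 201.] 706 [0.689 0.229 0.028] [0.654 0.198 0.002] [0.709 0.251 0.063]
top carrier 0.71 [266. 278.] 6439 [0.521 0.117 0.038] [0.433 0.035 0.033] [0.642 0.196 0.064]
top reader 0.67 [339. 258.] 26712 [ 0.551 -0.02   0.21 ] [ 0.428 -0.17   0.01 ] [0.705 0.222 0.218]
top tab 0.62 [269. 280.] 6281 [0.521 0.116 0.038] [0.433 0.036 0.033] [0.642 0.195 0.06 ]
top bed 0.85 [269. 279.] 6208 [0.521 0.117 0.038] [0.433 0.037 0.033] [0.641 0.196 0.056]
top bed 0.2 [511. 333.] 1513 [ 0.41  -0.354  0.108] [ 0.38  -0.39   0.001] [ 0.443 -0.336  0.163]
top standard 0.55 [378. 346.] 264 [ 0.384 -0.105  0.082] [ 0.368 -0.133 -0.   ] [ 0.397 -0.094  0.103]
```

View pics/sidez.png

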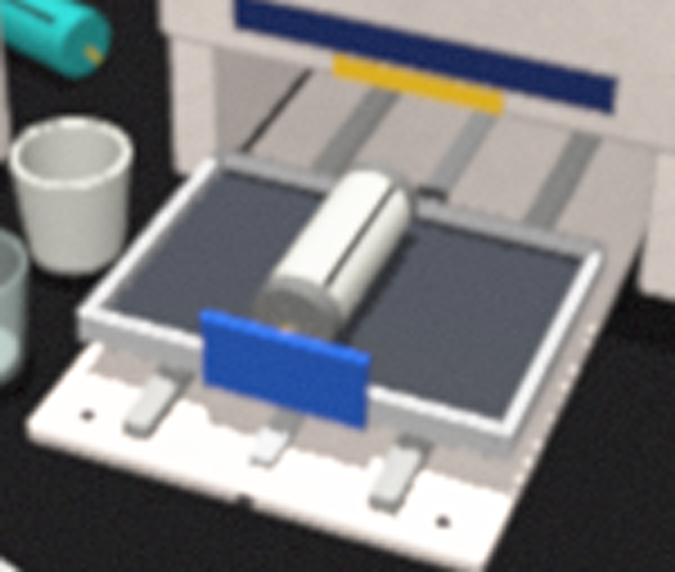

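View pics/topz.png

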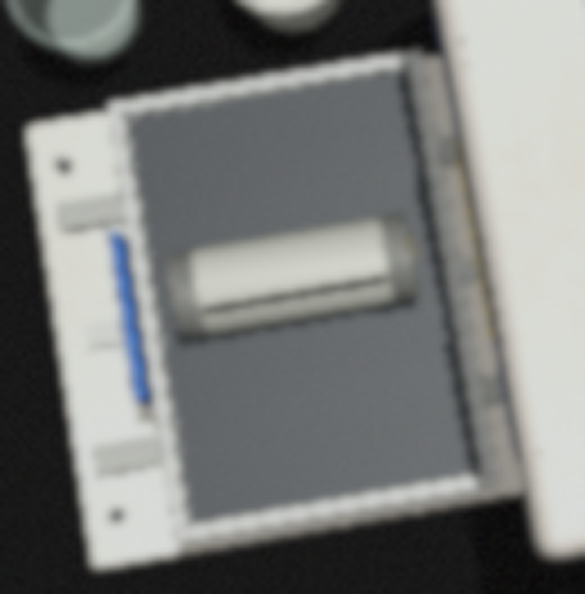

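The black line is on top, tilted toward the robot, so the label is underneath. I'll cage the cartridge between the open fingers and roll it toward -x. First I need the exact bed frame and line angle.

```bash
python3 - <<'E'
from h import *
D={n:np.load(n+'.npz') for n in('side','top')}
out={}
for n in D:
    p,d=D[n]['p'],D[n]['d']
    u,v=proj(n,[[0.52,0.117,0.04]])[0]
    b=np.zeros(d.shape,bool); b[200:345,200:400]=1
    hsv=cv2.cvtColor(p,cv2.COLOR_BGR2HSV)
    # bed: z 30-42
    allp=np.full(d.shape+(3,),9.); vv,uu=np.nonzero(b&(d>0)); allp[vv,uu]=pts(n,d,b)
    z=allp[...,2]; g=p.mean(2)
    # rim top z~.044 / bed .036
    m=b&(abs(z-.039)<.009)&(g>55)&(allp[...,1]>0.02)
    k,lab,st,_=cv2.connectedComponentsWithStats(m.astype(np.uint8)); j=1+np.argmax(st[1:,4]); m=lab==j
    X=allp[m]; r=cv2.minAreaRect((X[:,:2]*1000).astype(np.float32)); print(n,'carrier rect',r,'z med',np.median(X[:,2]))
    # hood top
    m=b|True; Y=pts(n,d,m); Y=Y[(abs(Y[:,2]-.21)<.012)&(abs(Y[:,0]-.55)<.25)&(abs(Y[:,1])<.2)]
    print(' hood',cv2.minAreaRect((Y[:,:2]*1000).astype(np.float32)),np.median(Y[:,2]))
    m=b&(hsv[...,0]>105)&(hsv[...,0]<125)&(hsv[...,1]>170)&(z<.1); T=allp[m]
    print(' tab',np.median(T,0),np.percentile(T,3,0),np.percentile(T,97,0),m.sum())
    # cartridge pts z>.05 not blue
    c=b&(z>.058)&(z<.085)&(hsv[...,1]<110)&(allp[...,1]>.05)&(allp[...,1]<.18)&(abs(allp[...,0]-.54)<.04)
    C=allp[c]; 
    print(' cart rect',cv2.minAreaRect((C[:,:2]*1000).astype(np.float32)),C[:,2].max())
    from scipy.optimize import least_squares
    f=lambda t:np.hypot((C[:,0]-t[0]-t[1]*(C[:,1]-.117))*np.cos(np.arctan(t[1])),C[:,2]-t[2])-.02
    s=least_squares(f,[.54,-.15,.056],loss='soft_l1',f_scale=.001).x; print(' cyl x at y.117',s,np.degrees(np.arctan(s[1])))
    # black line: dark pixels in the cylinder's white part
    ax=np.array([s[1],1])/np.hypot(1,s[1]); L=(C[:,:2]-[s[0],.117])@ax; Wd=(C[:,:2]-[s[0],.117])@[ax[1],-ax[0]]
    gg=g[c]; mid=np.median(L); ang=np.degrees(np.arctan2(Wd,C[:,2]-s[2])); q=abs(L-mid)<.03
    print(' L range',np.percentile(L,[1,99])); 
    for a in range(-90,90,6):
        w=q&(abs(ang-a-3)<3)
        if w.sum()>2: print((a+3,int(gg[w].mean()),int(gg[w].min())),end=' ')
    print()
E
```

```text
side carrier rect ((535.5338745117188, 115.90208435058594), (213.6321563720703, 160.08128356933594), 10.472643852233887) z med 0.03803239464346686
 hood ((569.3272705078125, -69.03875732421875), (289.1451721191406, 205.9616241455078), 10.560422897338867) 0.2112864920843916
 tab [0.53155244 0.18967099 0.05731996] [0.48586947 0.13739459 0.03172062] [0.77737548 0.19904628 0.09417368] 729
 cart rect ((539.5892333984375, 115.33627319335938), (39.27124786376953, 112.99205780029297), 9.5381498336792) 0.08010736874915059
 cyl x at y.117 [ 0.54135467 -0.18778335  0.05642499] -10.635338001076226
 L range [-0.05578619  0.05394773]
(-87, 141, 130) (-81, 161, 148) (-75, 177, 162) (-69, 185, 168) (-63, 203, 190) (-57, 216, 202) (-51, 225, 219) (-45, 223, 200) (-39, 173, 133) (-33, 132, 114) (-27, 204, 165) (-21, 247, 238) (-15, 250, 248) (-9, 250, 246) (-3, 250, 250) (3, 250, 250) (9, 249, 249) (15, 248, 245) (21, 246, 241) (27, 245, 237) (33, 240, 231) (39, 229, 214) (45, 215, 197) (51, 192, 181) 
top carrier rect ((537.9788818359375, 116.36531829833984), (212.85435485839844, 152.69935607910156), 10.71180248260498) z med 0.03801807530966528
 hood ((572.7123413085938, -69.50990295410156), (290.08380126953125, 205.36700439453125), 10.73233413696289) 0.21165568776834454
  return _methods._mean(a, axis=axis, dtype=dtype,
  ret = um.true_divide(
Traceback (most recent call last):
IndexError: index -1 is out of bounds for axis 0 with size 0
```

```bash
cat >> h.py <<'E'
from scipy.spatial.transform import Rotation as Ro
TH=np.radians(10.65); xh=np.array([np.cos(TH),np.sin(TH),0]); yh=np.array([-np.sin(TH),np.cos(TH),0]); zh=np.array([0,0,1.])
BED=np.array([.5365,.116,.036])
def B(x,y,z): return BED+x*xh+y*yh+z*zh   # bed frame at loading place -> world
def st():
    s=ctrl.get_state(); R=Ro.from_quat(s['tcp_rot']); p=s['eef_pos']
    q=p-BED
    print('t',round(s['time'],2),'tcp',np.round(p,4),'bedframe mm',np.round([q@xh*1e3,q@yh*1e3,q@zh*1e3],1),'F',np.round(s['contact_force'],1),'open',round(s['opening'],3))
    print(' axes',np.round(R.as_matrix().T,3).tolist(),'q',np.round(s['qpos'],2))
    return s,p,R
def rel(p,R,tp,tR):
    print(' travel',np.round(R.inv().apply(np.asarray(tp)-p)/.3,3),'rot',np.round((R.inv()*tR).as_rotvec(degrees=True)/30,3))
def down(sgn=1): # tool y down, z= sgn*xh
    y=-zh; z=sgn*xh; x=np.cross(y,z); return Ro.from_matrix(np.stack([x,y,z],1))
E
python3 - <<'E'
from h import *
s,p,R=st()
for sg in(1,-1):
    rel(p,R,B(.005,.005,.25),down(sg))
rel(p,R,p+[0,0,.1],R)
E
```

```text
t 0.8 tcp [ 0.1754 -0.6518  0.2564] bedframe mm [-496.8 -687.8  220.4] F [-0.1 -0.3 -0.2] open 1.004
 axes [[-0.966, -0.26, 0.0], [0.0, -0.0, -1.0], [0.26, -0.966, 0.0]] q [-1.46  0.29  1.58 -0.    1.28 -0.15]
 travel [-1.845 -0.099 -2.174] rot [-0.    -2.853  0.   ]
 travel [-1.845 -0.099 -2.174] rot [-0.     3.147 -0.   ]
 travel [ 0.    -0.333  0.   ] rot [0. 0. 0.]
```

Call:
{"api": "arm_command", "payload": {
  "steps": [
    {"hand": 1, "travel": [0, -0.2, 0], "rotation": [0, 0, 0]},
    {"hand": 1, "travel": [0, -0.14, 0], "rotation": [0, 0, 0]},
    {"hand": 1, "travel": [-0.2, 0, -0.027], "rotation": [0, -0.19, 0]},
    {"hand": 1, "travel": [-0.2, 0, -0.027], "rotation": [0, -0.19, 0]},
    {"hand": 1, "travel": [-0.2, 0, -0.027], "rotation": [0, -0.19, 0]},
    {"hand": 1, "travel": [-0.2, 0, -0.027], "rotation": [0, -0.19, 0]},
    {"hand": 1, "travel": [-0.2, 0, -0.027], "rotation": [0, -0.19, 0]},
    {"hand": 1, "travel": [-0.2, 0, -0.027], "rotation": [0, -0.19, 0]},
    {"hand": 1, "travel": [-0.2, 0, -0.027], "rotation": [0, -0.19, 0]},
    {"hand": 1, "travel": [-0.2, 0, -0.027], "rotation": [0, -0.19, 0]},
    {"hand": 1, "travel": [-0.2, 0, -0.027], "rotation": [0, -0.19, 0]},
    {"hand": 1, "travel": [-0.2, 0, -0.027], "rotation": [0, -0.19, 0]},
    {"hand": 1, "travel": [-0.2, 0, -0.027], "rotation": [0, -0.19, 0]},
    {"hand": 1, "travel": [-0.2, 0, -0.027], "rotation": [0, -0.19, 0]}
  ]
}}

```text
time: 2.55
eef_pos: [0.5779, -0.0809, 0.3613]
tcp_rot: [0.478, -0.519, 0.522, -0.48]
contact_force: [0.4, 0.3, 0.3]
opening: 1.001
```

```bash
python3 - <<'E'
from h import *
s,p,R=st()
rel(p,R,B(.005,.005,.25),down(1))
E
```

```text
t 2.55 tcp [ 0.5779 -0.0809  0.3613] bedframe mm [   4.3 -201.2  325.3] F [0.4 0.3 0.3] open 1.001
 axes [[-0.083, -0.997, 0.001], [0.005, -0.001, -1.0], [0.997, -0.083, 0.005]] q [-0.31  0.02  1.69  0.    1.43 -0.23]
 travel [-0.663  0.25  -0.182] rot [-0.009 -0.515  0.003]
```

Call:
{"api": "arm_command", "payload": {
  "steps": [
    {"hand": 1, "travel": [-0.19, 0, -0.05], "rotation": [0, -0.2, 0]},
    {"hand": 0.8, "travel": [-0.19, 0, -0.02], "rotation": [0, -0.2, 0]},
    {"hand": 0.8, "travel": [-0.19, 0, 0], "rotation": [0, -0.1, 0]},
    {"hand": 0.8, "travel": [-0.1, 0.1, 0], "rotation": [0, 0, 0]},
    {"hand": 0.8, "travel": [0, 0.15, 0], "rotation": [0, 0, 0]},
    {"hand": 0.8, "travel": [0, 0, 0], "rotation": [0, 0, 0]}
  ]
}}

```text
time: 3.3
eef_pos: [0.5455, 0.1317, 0.2869]
tcp_rot: [-0.544, 0.446, -0.452, 0.549]
contact_force: [-0.7, -1.4, 0.4]
opening: 0.802
```

```bash
python3 - <<'E'
from h import *
s,p,R=st()
rel(p,R,B(.005,.005,.15),down(1))
rel(p,R,B(.005,.005,.033),down(1))
E
```

```text
t 3.3 tcp [0.5455 0.1317 0.2869] bedframe mm [ 11.8  13.8 250.9] F [-0.7 -1.4  0.4] open 0.802
 axes [[0.195, -0.981, 0.002], [0.01, 0.0, -1.0], [0.981, 0.195, 0.01]] q [ 0.06  0.01  1.83 -0.    1.29 -0.14]
 travel [ 0.028  0.336 -0.026] rot [-0.02   0.019  0.004]
 travel [ 0.028  0.726 -0.03 ] rot [-0.02   0.019  0.004]
```

Call:
{"api": "arm_command", "payload": {
  "steps": [
    {"hand": 0.8, "travel": [0.028, 0.13, -0.026], "rotation": [-0.02, 0.02, 0.004]},
    {"hand": 0.8, "travel": [0, 0.15, 0], "rotation": [0, 0, 0]},
    {"hand": 0.8, "travel": [0, 0.1, 0], "rotation": [0, 0, 0]},
    {"hand": 0.8, "travel": [0, 0, 0], "rotation": [0, 0, 0]}
  ]
}}

```text
time: 3.8
eef_pos: [0.5462, 0.1203, 0.1805]
tcp_rot: [-0.54, 0.448, -0.456, 0.547]
contact_force: [-0.5, 0.4, -0.5]
opening: 0.8
```

```bash
python3 - <<'E'
from h import *
s,p,R=st()
rel(p,R,B(.005,.005,.033),down(1))
for n,box in(("side",(240,170,150,180)),("top",(190,190,150,150))):
    q,d=ctrl.read_camera(n)
    x,y,w,h=box
    cv2.imwrite(f"pics/{n}1.png",cv2.resize(q[y:y+h,x:x+w],None,fx=3.3,fy=3.3,interpolation=cv2.INTER_CUBIC))
a=cv2.imread("pics/side1.png");b=cv2.imread("pics/top1.png");b=cv2.copyMakeBorder(b,0,a.shape[0]-b.shape[0],0,0,0)
cv2.imwrite("pics/c1.png",cv2.resize(np.hstack([a,b]),None,fx=.8,fy=.8))
E
```

```text
t 3.8 tcp [0.5462 0.1203 0.1805] bedframe mm [ 10.3   2.5 144.5] F [-0.5  0.4 -0.5] open 0.8
 axes [[0.182, -0.983, 0.002], [0.015, 0.001, -1.0], [0.983, 0.182, 0.015]] q [ 0.04  0.1   1.94  0.    1.09 -0.15]
 travel [-0.009  0.371 -0.023] rot [-0.028 -0.006  0.004]
```

View pics/c1.png

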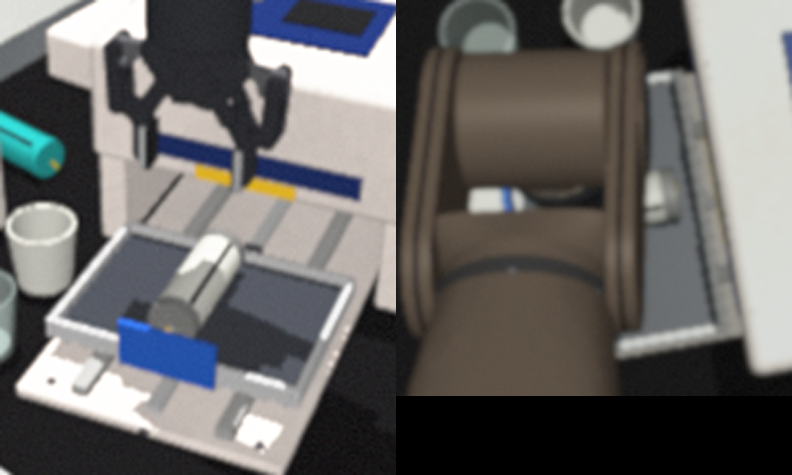

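The side view shows the fingers open and straddling the cartridge, with clearance to the hood. Next I lower them.

Call:
{"api": "arm_command", "payload": {
  "steps": [
    {"hand": 0.8, "travel": [-0.005, 0.1, -0.025], "rotation": [-0.03, 0, 0]},
    {"hand": 0.8, "travel": [0, 0.12, 0], "rotation": [0, 0, 0]},
    {"hand": 0.8, "travel": [0, 0.09, 0], "rotation": [-0.01, 0, 0]},
    {"hand": 0.8, "travel": [0, 0.04, 0], "rotation": [0, 0, 0]},
    {"hand": 0.8, "travel": [0, 0, 0], "rotation": [0, 0, 0]}
  ]
}}

```text
time: 4.53
eef_pos: [0.5533, 0.1205, 0.0918]
tcp_rot: [-0.538, 0.445, -0.46, 0.549]
contact_force: [-0.1, -0.2, -0.2]
opening: 0.802
```

```bash
python3 - <<'E'
from h import *
s,p,R=st()
rel(p,R,B(.005,.005,.033),down(1))
n,box=("side",(240,170,150,180))
q,d=ctrl.read_camera(n)
x,y,w,h=box
cv2.imwrite(f"pics/{n}2.png",cv2.resize(q[y:y+h,x:x+w],None,fx=3.3,fy=3.3,interpolation=cv2.INTER_CUBIC))
E
```

```text
t 4.53 tcp [0.5533 0.1205 0.0918] bedframe mm [17.3  1.3 55.8] F [-0.1 -0.2 -0.2] open 0.802
 axes [[0.181, -0.984, 0.007], [0.027, -0.002, -1.0], [0.983, 0.181, 0.026]] q [ 0.04  0.23  1.97 -0.    0.91 -0.14]
 travel [-0.013  0.075 -0.043] rot [-0.05  -0.008  0.013]
```

View pics/side2.png

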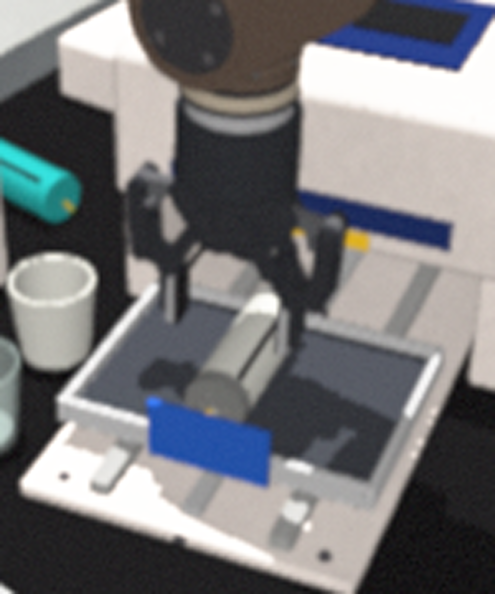

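Call:
{"api": "arm_command", "payload": {
  "steps": [
    {"hand": 0.8, "travel": [-0.01, 0, -0.04], "rotation": [-0.06, 0, 0.01]},
    {"hand": 0.8, "travel": [0, 0, 0], "rotation": [0, 0, 0]}
  ]
}}

```text
time: 4.82
eef_pos: [0.5423, 0.1215, 0.0951]
tcp_rot: [0.544, -0.452, 0.453, -0.543]
contact_force: [1.3, -0.2, 0.1]
opening: 0.797
```

```bash
python3 - <<'E'
from h import *
s,p,R=st()
rel(p,R,B(.005,.005,.033),down(1))
E
```

```text
t 4.83 tcp [0.5423 0.1215 0.0951] bedframe mm [ 6.7  4.3 59.1] F [ 1.3 -0.2  0.1] open 0.797
 axes [[0.181, -0.984, 0.002], [-0.001, -0.002, -1.0], [0.984, 0.181, -0.001]] q [ 0.04  0.22  1.98 -0.    0.94 -0.14]
 travel [-0.003  0.087 -0.006] rot [ 0.002 -0.008  0.004]
```

Call:
{"api": "arm_command", "payload": {
  "steps": [
    {"hand": 0.8, "travel": [0, 0.03, -0.008], "rotation": [-0.01, 0, 0]},
    {"hand": 0.8, "travel": [0, 0.03, -0.005], "rotation": [-0.01, 0, 0]},
    {"hand": 0.8, "travel": [0, 0.03, -0.005], "rotation": [-0.01, 0, 0]},
    {"hand": 0.8, "travel": [0, 0, 0], "rotation": [0, 0, 0]}
  ]
}}

```text
time: 5.32
eef_pos: [0.5362, 0.1203, 0.0664]
tcp_rot: [0.549, -0.456, 0.449, -0.538]
contact_force: [-0.7, 0.1, -1.4]
opening: 0.797
```

```bash
python3 - <<'E'
from h import *
s,p,R=st()
rel(p,R,B(.005,.005,.033),down(1))
E
```

```text
t 5.33 tcp [0.5362 0.1203 0.0664] bedframe mm [ 0.6  4.3 30.4] F [-0.7  0.1 -1.4] open 0.797
 axes [[0.181, -0.983, 0.002], [-0.017, -0.005, -1.0], [0.983, 0.181, -0.018]] q [ 0.04  0.26  2.   -0.01  0.9  -0.14]
 travel [-0.002 -0.009  0.015] rot [ 0.034 -0.008  0.004]
```

Call:
{"api": "arm_command", "payload": {
  "steps": [
    {"hand": 0.7, "travel": [0, 0, 0.015], "rotation": [0.034, 0, 0]},
    {"hand": 0.58, "travel": [0, 0, 0], "rotation": [0, 0, 0]},
    {"hand": 0.58, "travel": [0, 0, 0], "rotation": [0, 0, 0]},
    {"hand": 0.58, "travel": [0, 0, 0], "rotation": [0, 0, 0]}
  ]
}}

```text
time: 5.82
eef_pos: [0.5416, 0.1212, 0.0667]
tcp_rot: [-0.543, 0.451, -0.454, 0.543]
contact_force: [-0.4, -0.4, 0.5]
opening: 0.58
```

```bash
python3 - <<'E'
from h import *
s,p,R=st()
rel(p,R,B(-.0456,.005,.033),down(1))
n,box=("side",(240,170,150,180))
q,d=ctrl.read_camera(n)
x,y,w,h=box
cv2.imwrite(f"pics/{n}3.png",cv2.resize(q[y:y+h,x:x+w],None,fx=3.3,fy=3.3,interpolation=cv2.INTER_CUBIC))
E
```

```text
t 5.83 tcp [0.5416 0.1212 0.0667] bedframe mm [ 5.9  4.2 30.7] F [-0.4 -0.4  0.5] open 0.58
 axes [[0.181, -0.983, 0.002], [0.003, -0.002, -1.0], [0.983, 0.181, 0.002]] q [ 0.04  0.26  1.99 -0.    0.89 -0.14]
 travel [-0.002 -0.008 -0.172] rot [-0.004 -0.008  0.004]
```

View pics/side3.png

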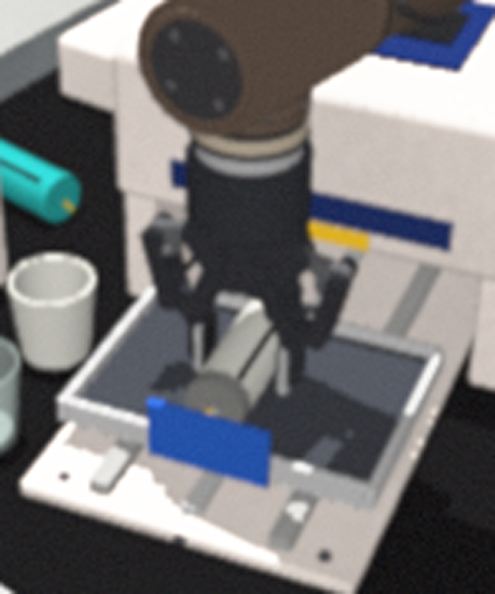

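The side view shows the cartridge caged between the fingers. Now I roll it slowly toward -x.

Call:
{"api": "arm_command", "payload": {
  "steps": [
    {"hand": 0.58, "travel": [0, 0, -0.012], "rotation": [0, 0, 0]},
    {"hand": 0.58, "travel": [0, 0, -0.012], "rotation": [0, 0, 0]},
    {"hand": 0.58, "travel": [0, 0, -0.012], "rotation": [0, 0, 0]},
    {"hand": 0.58, "travel": [0, 0, -0.012], "rotation": [0, 0, 0]},
    {"hand": 0.58, "travel": [0, 0, -0.012], "rotation": [0, 0, 0]},
    {"hand": 0.58, "travel": [0, 0, -0.012], "rotation": [0, 0, 0]},
    {"hand": 0.58, "travel": [0, 0, 0], "rotation": [0, 0, 0]}
  ]
}}

```text
time: 6.75
eef_pos: [0.5185, 0.117, 0.0668]
tcp_rot: [-0.543, 0.451, -0.454, 0.543]
contact_force: [-0.4, 0.3, -0.5]
opening: 0.579
```

```bash
python3 - <<'E'
from h import *
s,p,R=st()
rel(p,R,B(-.049,.005,.031),down(1))
n,box=("side",(240,170,150,180))
q,d=ctrl.read_camera(n)
x,y,w,h=box
cv2.imwrite(f"pics/{n}4.png",cv2.resize(q[y:y+h,x:x+w],None,fx=3.3,fy=3.3,interpolation=cv2.INTER_CUBIC))
E
```

```text
t 6.75 tcp [0.5185 0.117  0.0668] bedframe mm [-17.5   4.3  30.8] F [-0.4  0.3 -0.5] open 0.579
 axes [[0.181, -0.983, 0.002], [0.003, -0.002, -1.0], [0.983, 0.181, 0.002]] q [ 0.03  0.21  2.05 -0.    0.87 -0.15]
 travel [-0.002 -0.001 -0.105] rot [-0.004 -0.007  0.004]
```

View pics/side4.png

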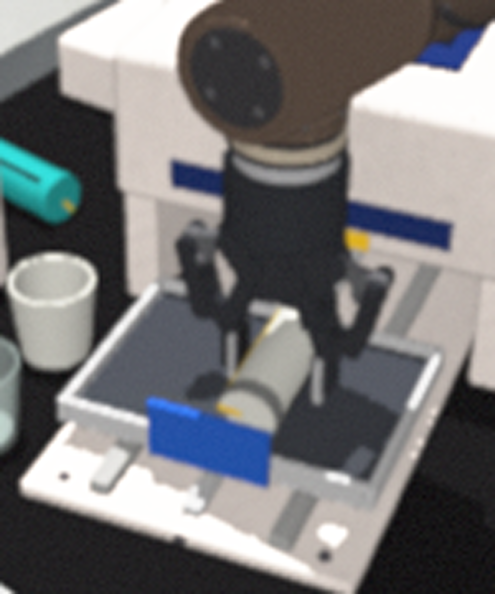

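Rolling works: the label edge now shows on the +x side. I continue.

Call:
{"api": "arm_command", "payload": {
  "steps": [
    {"hand": 0.58, "travel": [0, 0, -0.012], "rotation": [0, 0, 0]},
    {"hand": 0.58, "travel": [0, 0, -0.012], "rotation": [0, 0, 0]},
    {"hand": 0.58, "travel": [0, 0, -0.012], "rotation": [0, 0, 0]},
    {"hand": 0.58, "travel": [0, 0, -0.012], "rotation": [0, 0, 0]},
    {"hand": 0.58, "travel": [0, 0, -0.012], "rotation": [0, 0, 0]},
    {"hand": 0.58, "travel": [0, 0, -0.012], "rotation": [0, 0, 0]},
    {"hand": 0.58, "travel": [0, 0, -0.012], "rotation": [0, 0, 0]},
    {"hand": 0.58, "travel": [0, 0, 0], "rotation": [0, 0, 0]},
    {"hand": 0.58, "travel": [0, 0, 0], "rotation": [0, 0, 0]}
  ]
}}

```text
time: 7.92
eef_pos: [0.4922, 0.1122, 0.0669]
tcp_rot: [-0.543, 0.451, -0.454, 0.543]
contact_force: [0.0, 0.5, 0.2]
opening: 0.58
```

```bash
python3 - <<'E'
from h import *
s,p,R=st()
n,box=("side",(240,170,150,180))
q,d=ctrl.read_camera(n)
x,y,w,h=box
cv2.imwrite(f"pics/{n}5.png",cv2.resize(q[y:y+h,x:x+w],None,fx=3.3,fy=3.3,interpolation=cv2.INTER_CUBIC))
E
```

```text
t 7.92 tcp [0.4922 0.1122 0.0669] bedframe mm [-44.3   4.4  30.9] F [0.  0.5 0.2] open 0.58
 axes [[0.181, -0.983, 0.002], [0.003, -0.002, -1.0], [0.983, 0.181, 0.002]] q [ 0.02  0.16  2.11 -0.    0.86 -0.16]
```

View pics/side5.png

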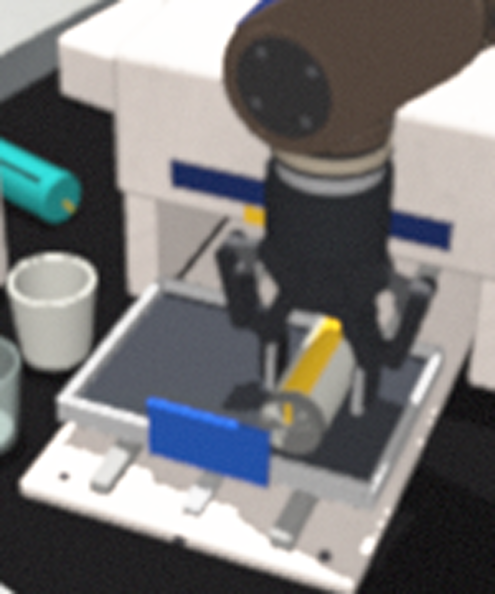

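The label is nearly up, still leaning toward +x. I'll measure it.

```bash
cat >> h.py <<'E'
from scipy.optimize import least_squares
def label(n='side',oy=0.,x0=-.04):
    p,d=ctrl.read_camera(n); b=np.ones(d.shape,bool)&(d>0); A=pts(n,d,b); col=p[b].astype(float)
    q=A-B(0,-oy,0); L=np.stack([q@xh,q@yh,q@zh],1)
    hsv=cv2.cvtColor(p,cv2.COLOR_BGR2HSV)[b]
    yel=(hsv[:,0]>17)&(hsv[:,0]<35)&(hsv[:,1]>120)&(L[:,2]>.012)&(L[:,2]<.05)&(abs(L[:,0]-x0)<.05)&(abs(L[:,1])<.075)
    wht=(hsv[:,1]<60)&(hsv[:,2]>90)&(L[:,2]>.012)&(L[:,2]<.048)&(abs(L[:,0]-x0)<.03)&(abs(L[:,1])<.06)
    C=L[(yel|wht)]
    f=lambda t:np.hypot((C[:,0]-t[0]-t[1]*C[:,1])*np.cos(np.arctan(t[1])),C[:,2]-.02)-.02
    s=least_squares(f,[x0,0],loss='soft_l1',f_scale=.001).x
    Y=L[yel]; Y=Y[abs(Y[:,1]-np.median(Y[:,1]))<.05]; a=np.degrees(np.arctan2(Y[:,0]-s[0]-s[1]*Y[:,1],Y[:,2]-.02))
    print(n,'cyl bed x',round(s[0],4),'yaw deg',round(np.degrees(s[1]),1),'yel n',len(Y),'ang pct',np.round(np.percentile(a,[3,25,50,75,97]),0),'y',np.round(np.percentile(Y[:,1],[3,97]),3))
    return p
E
python3 - <<'E'
from h import *
label('side',0,-.04)
E
```

```text
side cyl bed x -0.0442 yaw deg -0.5 yel n 182 ang pct [-19.  -9.   1.  11.  25.] y [-0.03   0.053]
```

The label is within about 3° of up, and the cartridge is centred in the cage. I open a little and lift straight up.

Call:
{"api": "arm_command", "payload": {
  "steps": [
    {"hand": 0.72, "travel": [0, 0, 0], "rotation": [0, 0, 0]},
    {"hand": 0.72, "travel": [0, 0, 0], "rotation": [0, 0, 0]},
    {"hand": 0.72, "travel": [0, 0, 0], "rotation": [0, 0, 0]},
    {"hand": 0.72, "travel": [0, -0.025, 0], "rotation": [0, 0, 0]},
    {"hand": 0.72, "travel": [0, -0.03, 0], "rotation": [0, 0, 0]},
    {"hand": 0.72, "travel": [0, -0.03, 0], "rotation": [0, 0, 0]},
    {"hand": 0.72, "travel": [0, 0, 0], "rotation": [0, 0, 0]}
  ]
}}

```text
time: 8.9
eef_pos: [0.493, 0.1123, 0.095]
tcp_rot: [-0.543, 0.451, -0.454, 0.544]
contact_force: [0.7, 0.9, 0.7]
opening: 0.723
```

```bash
python3 - <<'E'
from h import *
st()
label('side',0,-.044)
E
```

```text
t 8.9 tcp [0.493  0.1123 0.095 ] bedframe mm [-43.5   4.4  59. ] F [0.7 0.9 0.7] open 0.723
 axes [[0.181, -0.983, 0.003], [0.005, -0.002, -1.0], [0.983, 0.181, 0.004]] q [ 0.02  0.11  2.1  -0.    0.92 -0.16]
side cyl bed x -0.0448 yaw deg -0.2 yel n 206 ang pct [-18.  -8.   2.  13.  24.] y [-0.039  0.052]
```

Milestone held. Next I retract, move to the +y side, lean the tool about 43° and shut the gripper.

Call:
{"api": "arm_command", "payload": {
  "steps": [
    {"hand": 0.72, "travel": [0, -0.1, 0], "rotation": [0, 0, 0]},
    {"hand": 0.72, "travel": [0, -0.15, 0], "rotation": [0, 0, 0]},
    {"hand": 0.4, "travel": [0, -0.15, 0], "rotation": [0, 0, 0]},
    {"hand": 0, "travel": [-0.15, 0, 0.04], "rotation": [0, 0, 0]},
    {"hand": 0, "travel": [-0.18, 0, 0.05], "rotation": [0, 0, 0]},
    {"hand": 0, "travel": [-0.18, 0, 0.05], "rotation": [0, 0, 0]},
    {"hand": 0, "travel": [-0.05, 0, 0], "rotation": [0, 0, -0.3]},
    {"hand": 0, "travel": [0, 0, 0], "rotation": [0, 0, -0.3]},
    {"hand": 0, "travel": [0, 0, 0], "rotation": [0, 0, -0.3]},
    {"hand": 0, "travel": [0, 0, 0], "rotation": [0, 0, -0.3]},
    {"hand": 0, "travel": [0, 0, 0], "rotation": [0, 0, -0.2]},
    {"hand": 0, "travel": [0, 0, 0], "rotation": [0, 0, 0]}
  ]
}}

```text
time: 10.45
eef_pos: [0.5025, 0.2906, 0.2153]
tcp_rot: [0.671, -0.22, 0.622, -0.337]
contact_force: [-0.4, 0.3, 0.1]
opening: -0.003
```

```bash
cat >> h.py <<'E'
def lean(deg): return down(1)*Ro.from_rotvec([0,0,-deg],degrees=True)
E
python3 - <<'E'
from h import *
s,p,R=st()
rel(p,R,B(0,.136,.15),lean(43))
rel(p,R,B(0,.136,.035),lean(43))
label('side',0,-.044)
cv2.imwrite("pics/top6.png",ctrl.read_camera('top')[0])
E
```

```text
t 10.45 tcp [0.5025 0.2906 0.2153] bedframe mm [ -1.2 177.8 179.3] F [-0.4  0.3  0.1] open -0.003
 axes [[0.129, -0.715, 0.688], [0.124, -0.676, -0.726], [0.984, 0.179, 0.001]] q [ 0.59  0.33  1.72 -0.68  1.48  0.62]
 travel [0.034 0.167 0.005] rot [ 0.006 -0.011  0.015]
 travel [-0.229  0.445  0.004] rot [ 0.006 -0.011  0.015]
side cyl bed x -0.0448 yaw deg -0.0 yel n 192 ang pct [-17.  -8.   2.  13.  24.] y [-0.039  0.052]
```

View pics/top6.png

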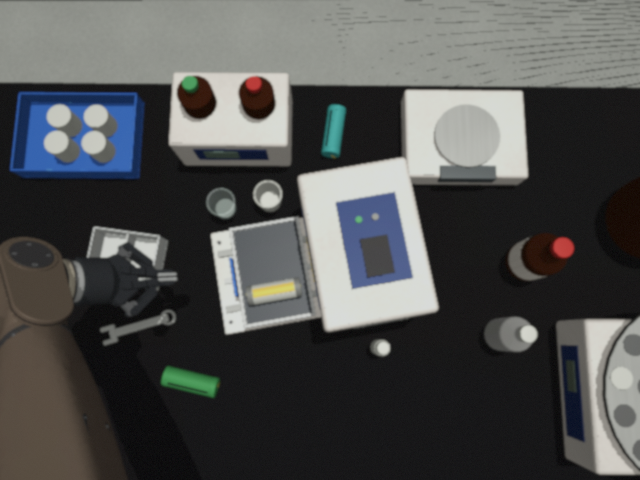

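The top view shows the yellow label up at (273,291), and the shut gripper leaning on the +y side. I descend to the approach point.

Call:
{"api": "arm_command", "payload": {
  "steps": [
    {"hand": 0, "travel": [-0.06, 0.11, 0], "rotation": [0, -0.01, 0.015]},
    {"hand": 0, "travel": [-0.06, 0.11, 0], "rotation": [0, 0, 0]},
    {"hand": 0, "travel": [-0.06, 0.11, 0], "rotation": [0, 0, 0]},
    {"hand": 0, "travel": [-0.03, 0.06, 0], "rotation": [0, 0, 0]},
    {"hand": 0, "travel": [0, 0, 0], "rotation": [0, 0, 0]}
  ]
}}

```text
time: 11.18
eef_pos: [0.5138, 0.2552, 0.0906]
tcp_rot: [0.666, -0.226, 0.623, -0.344]
contact_force: [-0.2, 0.2, 0.6]
opening: -0.001
```

```bash
python3 - <<'E'
from h import *
s,p,R=st()
rel(p,R,B(0,.130,.035),lean(43))
q=ctrl.read_camera('side')[0]
cv2.imwrite("pics/side7.png",cv2.resize(q[170:350,200:400],None,fx=3,fy=3,interpolation=cv2.INTER_CUBIC))
E
```

```text
t 11.18 tcp [0.5138 0.2552 0.0906] bedframe mm [  3.4 141.   54.6] F [-0.2  0.2  0.6] open -0.001
 axes [[0.123, -0.729, 0.673], [0.127, -0.661, -0.739], [0.984, 0.176, 0.011]] q [ 0.53  0.46  1.81 -0.73  1.27  0.73]
 travel [-0.017  0.073 -0.012] rot [-0.004 -0.027 -0.022]
```

View pics/side7.png

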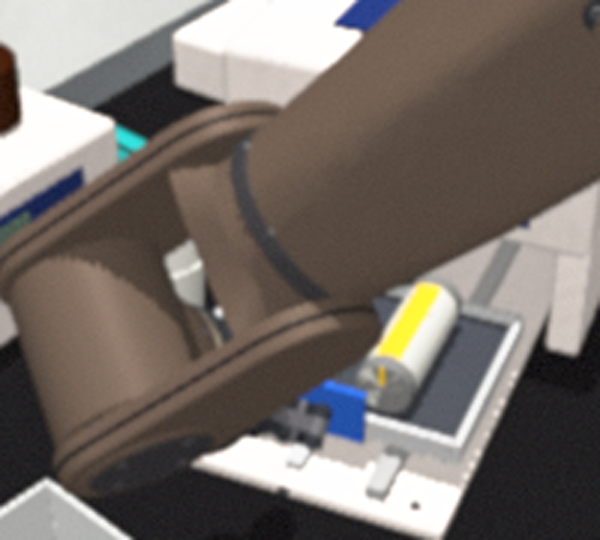

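Call:
{"api": "arm_command", "payload": {
  "steps": [
    {"hand": 0, "travel": [-0.017, 0.073, -0.012], "rotation": [-0.004, -0.02, -0.02]},
    {"hand": 0, "travel": [0, 0, 0], "rotation": [0, 0, 0]},
    {"hand": 0, "travel": [0.015, 0.014, 0], "rotation": [0, 0, 0]},
    {"hand": 0, "travel": [0.015, 0.014, 0], "rotation": [0, 0, 0]},
    {"hand": 0, "travel": [0.015, 0.014, 0], "rotation": [0, 0, 0]},
    {"hand": 0, "travel": [0, 0, 0], "rotation": [0, 0, 0]}
  ]
}}

```text
time: 11.98
eef_pos: [0.519, 0.2259, 0.0751]
tcp_rot: [0.667, -0.221, 0.623, -0.344]
contact_force: [-0.6, 0.2, 0.2]
opening: -0.003
```

```bash
python3 - <<'E'
from h import *
s,p,R=st()
rel(p,R,B(0,p@yh-BED@yh,.035),lean(43))
rel(p,R,B(0,-.074,.035),lean(43))
q=ctrl.read_camera('side')[0]
cv2.imwrite("pics/side8.png",cv2.resize(q[170:350,200:400],None,fx=3,fy=3,interpolation=cv2.INTER_CUBIC))
E
```

```text
t 11.97 tcp [0.519  0.2259 0.0751] bedframe mm [  3.1 111.3  39.1] F [-0.6  0.2  0.2] open -0.003
 axes [[0.127, -0.722, 0.68], [0.133, -0.667, -0.733], [0.983, 0.184, 0.012]] q [ 0.49  0.46  1.84 -0.77  1.22  0.73]
 travel [-0.009  0.01  -0.011] rot [-0.015 -0.017 -0.006]
 travel [ 0.444  0.43  -0.01 ] rot [-0.015 -0.017 -0.006]
```

View pics/side8.png

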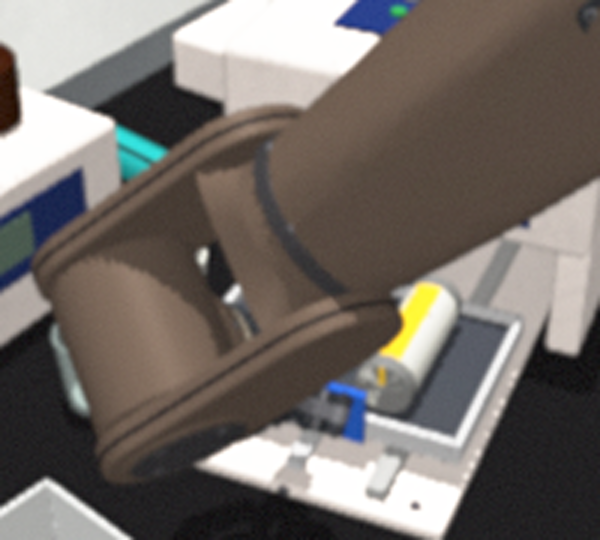

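Call:
{"api": "arm_command", "payload": {
  "steps": [
    {"hand": 0, "travel": [-0.01, 0.012, -0.011], "rotation": [-0.015, -0.017, -0.006]},
    {"hand": 0, "travel": [0.01, 0.01, 0], "rotation": [0, 0, 0]},
    {"hand": 0, "travel": [0.015, 0.015, 0], "rotation": [0, 0, 0]},
    {"hand": 0, "travel": [0.02, 0.02, 0], "rotation": [0, 0, 0]},
    {"hand": 0, "travel": [0.02, 0.02, 0], "rotation": [0, 0, 0]},
    {"hand": 0, "travel": [0.02, 0.02, 0], "rotation": [0, 0, 0]},
    {"hand": 0, "travel": [0.015, 0.015, 0], "rotation": [0, 0, 0]},
    {"hand": 0, "travel": [0.01, 0.01, 0], "rotation": [0, 0, 0]},
    {"hand": 0, "travel": [0, 0, 0], "rotation": [0, 0, 0]}
  ]
}}

```text
time: 13.15
eef_pos: [0.5251, 0.1763, 0.0687]
tcp_rot: [0.672, -0.221, 0.619, -0.341]
contact_force: [-0.3, 0.0, -0.4]
opening: 0.001
```

```bash
python3 - <<'E'
from h import *
s,p,R=st()
rel(p,R,B(0,p@yh-BED@yh,.035),lean(43))
rel(p,R,B(0,-.074,.035),lean(43))
q=ctrl.read_camera('side')[0]
cv2.imwrite("pics/side9.png",cv2.resize(q[150:350,200:440],None,fx=3,fy=3,interpolation=cv2.INTER_CUBIC))
cv2.imwrite("pics/top9.png",ctrl.read_camera('top')[0][150:400,100:450])
E
```

```text
t 13.15 tcp [0.5251 0.1763 0.0687] bedframe mm [-0.  61.3 32.7] F [-0.3  0.  -0.4] open 0.001
 axes [[0.135, -0.719, 0.682], [0.126, -0.67, -0.732], [0.983, 0.185, -0.0]] q [ 0.41  0.43  1.9  -0.81  1.17  0.69]
 travel [ 0.005 -0.006  0.   ] rot [-0.  0. -0.]
 travel [0.335 0.302 0.   ] rot [-0.  0. -0.]
```

View pics/side9.png

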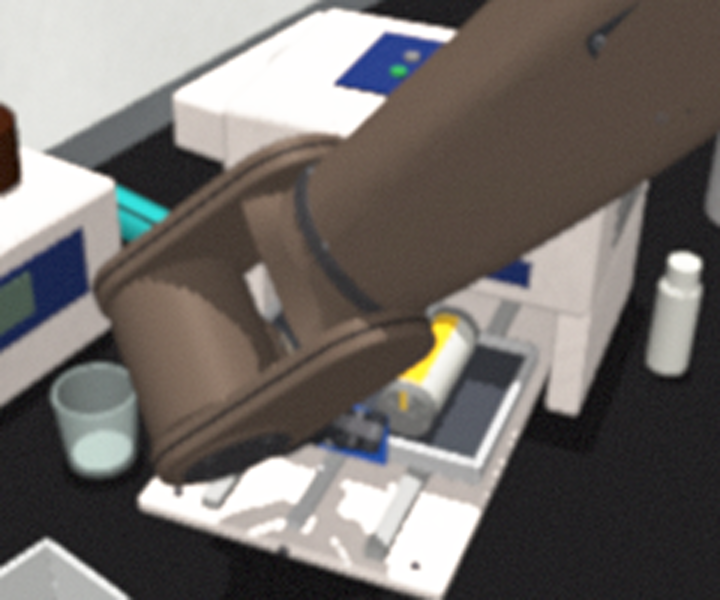

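View pics/top9.png

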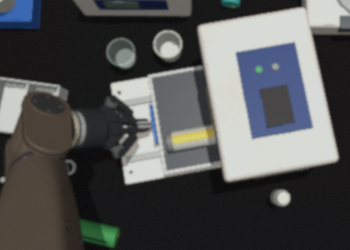

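The carrier moves cleanly with the label up, and the forearm is clear of the hood. I continue.

Call:
{"api": "arm_command", "payload": {
  "steps": [
    {"hand": 0, "travel": [0.02, 0.017, 0], "rotation": [0, 0, 0]},
    {"hand": 0, "travel": [0.03, 0.027, 0], "rotation": [0, 0, 0]},
    {"hand": 0, "travel": [0.035, 0.031, 0], "rotation": [0, 0, 0]},
    {"hand": 0, "travel": [0.035, 0.031, 0], "rotation": [0, 0, 0]},
    {"hand": 0, "travel": [0.035, 0.032, 0], "rotation": [0, 0, 0]},
    {"hand": 0, "travel": [0.03, 0.027, 0], "rotation": [0, 0, 0]},
    {"hand": 0, "travel": [0.025, 0.022, 0], "rotation": [0, 0, 0]},
    {"hand": 0, "travel": [0.015, 0.014, 0], "rotation": [0, 0, 0]},
    {"hand": 0, "travel": [0, 0, 0], "rotation": [0, 0, 0]}
  ]
}}

```text
time: 14.38
eef_pos: [0.5429, 0.0811, 0.0702]
tcp_rot: [0.672, -0.221, 0.619, -0.341]
contact_force: [0.1, 0.1, -0.5]
opening: -0.002
```

```bash
python3 - <<'E'
from h import *
s,p,R=st()
rel(p,R,B(0,p@yh-BED@yh,.035),lean(43))
rel(p,R,B(0,-.074,.035),lean(43))
q=ctrl.read_camera('side')[0]
cv2.imwrite("pics/side10.png",cv2.resize(q[150:350,200:440],None,fx=3,fy=3,interpolation=cv2.INTER_CUBIC))
cv2.imwrite("pics/top10.png",ctrl.read_camera('top')[0][150:400,100:450])
E
```

```text
t 14.38 tcp [0.5429 0.0811 0.0702] bedframe mm [ -0.2 -35.5  34.2] F [ 0.1  0.1 -0.5] open -0.002
 axes [[0.135, -0.719, 0.681], [0.126, -0.67, -0.732], [0.983, 0.185, -0.0]] q [ 0.24  0.38  1.97 -0.89  1.06  0.62]
 travel [ 0.002 -0.002  0.001] rot [ 0.     0.    -0.002]
 travel [0.096 0.085 0.001] rot [ 0.     0.    -0.002]
```

View pics/side10.png

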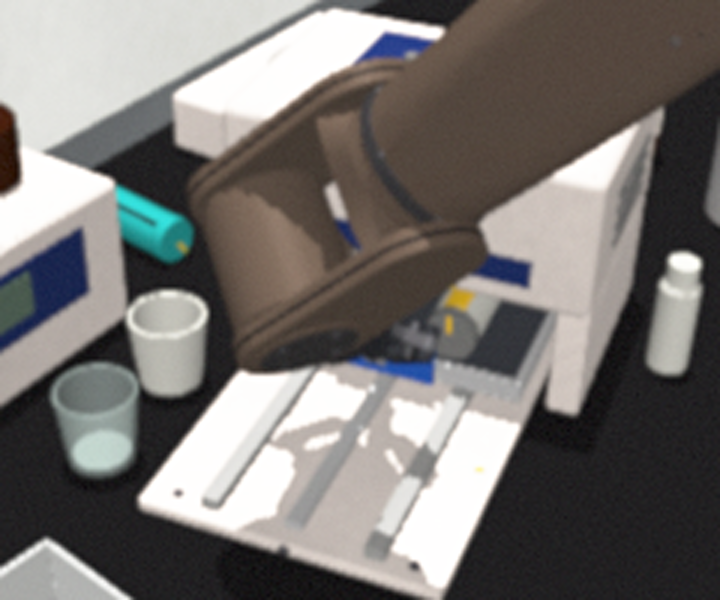

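View pics/top10.png

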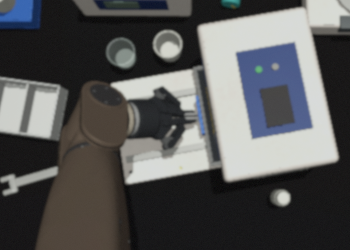

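Call:
{"api": "arm_command", "payload": {
  "steps": [
    {"hand": 0, "travel": [0.018, 0.015, 0], "rotation": [0, 0, 0]},
    {"hand": 0, "travel": [0.02, 0.018, 0], "rotation": [0, 0, 0]},
    {"hand": 0, "travel": [0.014, 0.012, 0], "rotation": [0, 0, 0]},
    {"hand": 0, "travel": [0.01, 0.009, 0], "rotation": [0, 0, 0]},
    {"hand": 0, "travel": [0, 0, 0], "rotation": [0, 0, 0]}
  ]
}}

```text
time: 15.1
eef_pos: [0.5476, 0.0564, 0.0708]
tcp_rot: [0.672, -0.221, 0.619, -0.342]
contact_force: [0.4, -1.4, -0.1]
opening: -0.001
```

```bash
python3 - <<'E'
from h import *
s,p,R=st()
rel(p,R,B(0,-.074,.035),lean(43)); print('Fy',s['contact_force']@yh)
q=ctrl.read_camera('side')[0]
cv2.imwrite("pics/side11.png",cv2.resize(q[150:350,240:440],None,fx=3,fy=3,interpolation=cv2.INTER_CUBIC))
E
```

```text
t 15.1 tcp [0.5476 0.0564 0.0708] bedframe mm [ -0.1 -60.6  34.8] F [ 0.4 -1.4 -0.1] open -0.001
 axes [[0.137, -0.72, 0.681], [0.127, -0.669, -0.733], [0.982, 0.187, -0.0]] q [ 0.2   0.37  1.99 -0.92  1.03  0.6 ]
 travel [0.033 0.03  0.   ] rot [-0.002  0.003 -0.003]
Fy -1.4481091931685701
```

View pics/side11.png

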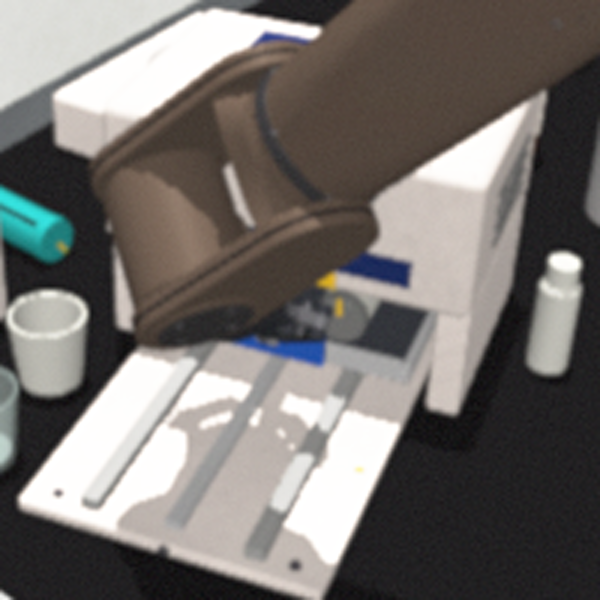

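Call:
{"api": "arm_command", "payload": {
  "steps": [
    {"hand": 0, "travel": [0.006, 0.005, 0], "rotation": [0, 0, 0]},
    {"hand": 0, "travel": [0.006, 0.005, 0], "rotation": [0, 0, 0]}
  ]
}}

```text
time: 15.4
eef_pos: [0.5485, 0.0521, 0.0709]
tcp_rot: [0.672, -0.221, 0.619, -0.342]
contact_force: [0.3, 1.2, -0.3]
opening: 0.001
```

Call:
{"api": "arm_command", "payload": {
  "steps": [
    {"hand": 0, "travel": [0.006, 0.005, 0], "rotation": [0, 0, 0]}
  ]
}}

```text
time: 15.52
eef_pos: [0.549, 0.0498, 0.071]
tcp_rot: [0.672, -0.221, 0.619, -0.343]
contact_force: [-0.7, 1.5, -0.7]
opening: 0.003
```

Call:
{"api": "arm_command", "payload": {
  "steps": [
    {"hand": 0, "travel": [0.006, 0.005, 0], "rotation": [0, 0, 0]}
  ]
}}

```text
time: 15.65
eef_pos: [0.5493, 0.0484, 0.071]
tcp_rot: [0.671, -0.221, 0.619, -0.343]
contact_force: [-2.5, 5.3, 1.5]
opening: 0.0
```

```bash
python3 - <<'E'
from h import *
s,p,R=st()
rel(p,R,B(0,-.074,.035),lean(43)); print('Fy',s['contact_force']@yh)
E
```

```text
t 15.65 tcp [0.5493 0.0484 0.071 ] bedframe mm [  0.1 -68.8  35. ] F [-2.5  5.3  1.5] open 0.0
 axes [[0.137, -0.722, 0.678], [0.128, -0.666, -0.735], [0.982, 0.187, 0.001]] q [ 0.18  0.36  1.99 -0.92  1.02  0.59]
 travel [ 0.013  0.012 -0.   ] rot [-0.004  0.002 -0.009]
Fy 5.651933610545008
```

Call:
{"api": "arm_command", "payload": {
  "steps": [
    {"hand": 0, "travel": [0.006, 0.0055, 0], "rotation": [0, 0, 0]}
  ]
}}

```text
time: 15.78
eef_pos: [0.5496, 0.0467, 0.071]
tcp_rot: [0.671, -0.222, 0.618, -0.344]
contact_force: [-0.9, 3.3, 0.8]
opening: -0.002
```

Call:
{"api": "arm_command", "payload": {
  "steps": [
    {"hand": 0, "travel": [0.006, 0.0055, 0], "rotation": [0, 0, 0]}
  ]
}}

```text
time: 15.9
eef_pos: [0.55, 0.0445, 0.0711]
tcp_rot: [0.671, -0.222, 0.618, -0.344]
contact_force: [-1.0, 1.8, -0.4]
opening: 0.002
```

Call:
{"api": "arm_command", "payload": {
  "steps": [
    {"hand": 0, "travel": [0.006, 0.0055, 0], "rotation": [0, 0, 0]}
  ]
}}

```text
time: 16.02
eef_pos: [0.5505, 0.0419, 0.0711]
tcp_rot: [0.671, -0.222, 0.618, -0.344]
contact_force: [-0.5, 1.2, -0.3]
opening: -0.001
```

```bash
python3 - <<'E'
from h import *
s,p,R=st()
rel(p,R,B(0,-.074,.035),lean(43)); print('Fy',s['contact_force']@yh)
E
```

```text
t 16.02 tcp [0.5505 0.0419 0.0711] bedframe mm [  0.  -75.4  35.1] F [-0.5  1.2 -0.3] open -0.001
 axes [[0.137, -0.723, 0.677], [0.128, -0.665, -0.736], [0.982, 0.188, 0.001]] q [ 0.17  0.36  2.   -0.93  1.01  0.59]
 travel [-0.004 -0.003 -0.   ] rot [-0.006  0.002 -0.012]
Fy 1.2456213657597943
```

Call:
{"api": "arm_command", "payload": {
  "steps": [
    {"hand": 0, "travel": [0.005, 0.0045, 0], "rotation": [0, 0, 0]},
    {"hand": 0, "travel": [0, 0, 0], "rotation": [0, 0, 0]}
  ]
}}

```text
time: 16.27
eef_pos: [0.551, 0.0392, 0.0712]
tcp_rot: [0.671, -0.222, 0.619, -0.344]
contact_force: [-1.1, 3.2, -0.1]
opening: 0.001
```

```bash
python3 - <<'E'
from h import *
s,p,R=st(); print('Fy',s['contact_force']@yh)
rel(p,R,B(0,.06,.05),R)
E
```

```text
t 16.27 tcp [0.551  0.0392 0.0712] bedframe mm [  0.  -78.2  35.2] F [-1.1  3.2 -0.1] open 0.001
 axes [[0.137, -0.722, 0.678], [0.128, -0.666, -0.735], [0.982, 0.187, 0.001]] q [ 0.16  0.36  2.   -0.93  1.01  0.58]
Fy 3.3058677408591453
 travel [-0.305 -0.349  0.001] rot [0. 0. 0.]
```

Call:
{"api": "arm_command", "payload": {
  "steps": [
    {"hand": 0, "travel": [-0.02, -0.018, 0], "rotation": [0, 0, 0]},
    {"hand": 0, "travel": [-0.06, -0.056, 0], "rotation": [0, 0, 0]},
    {"hand": 0, "travel": [-0.1, -0.095, 0], "rotation": [0, 0, 0]},
    {"hand": 0, "travel": [-0.08, -0.14, 0], "rotation": [0, 0, 0]},
    {"hand": 0, "travel": [-0.08, -0.16, 0], "rotation": [0, 0, 0]},
    {"hand": 0, "travel": [-0.08, -0.16, 0], "rotation": [0, 0, 0]},
    {"hand": 0, "travel": [-0.08, -0.16, 0], "rotation": [0, 0, 0]},
    {"hand": 0, "travel": [0, 0, 0], "rotation": [0, 0, 0]}
  ]
}}

```text
time: 17.27
eef_pos: [0.4988, 0.3144, 0.146]
tcp_rot: [0.671, -0.221, 0.619, -0.343]
contact_force: [0.2, -0.5, -0.2]
opening: -0.002
```

```bash
python3 - <<'E'
from h import *
s,p,R=st()
q,d=ctrl.read_camera('side')
cv2.imwrite("pics/side12.png",cv2.resize(q[150:350,240:440],None,fx=3,fy=3,interpolation=cv2.INTER_CUBIC))
cv2.imwrite("pics/top12.png",ctrl.read_camera('top')[0])
hsv=cv2.cvtColor(q,cv2.COLOR_BGR2HSV); m=(d>0)&(hsv[...,0]>105)&(hsv[...,0]<125)&(hsv[...,1]>170)
A=pts('side',d,m)-BED; L=np.stack([A@xh,A@yh,A@zh],1)
L=L[(abs(L[:,0])<.045)&(L[:,2]<.035)&(L[:,2]>0)&(abs(L[:,1]+.1)<.06)]
print('tab face y',np.percentile(L[:,1],[10,50,90]),'travel',.081-np.median(L[:,1]),len(L))
z=np.load('side.npz'); q,d=z['p'],z['d']
hsv=cv2.cvtColor(q,cv2.COLOR_BGR2HSV); m=(d>0)&(hsv[...,0]>105)&(hsv[...,0]<125)&(hsv[...,1]>170)
A=pts('side',d,m)-BED; L=np.stack([A@xh,A@yh,A@zh],1)
L=L[(abs(L[:,0])<.045)&(L[:,2]<.035)&(L[:,2]>0)&(abs(L[:,1]-.08)<.03)]
print('initial tab face y',np.percentile(L[:,1],[10,50,90]))
E
```

```text
t 17.27 tcp [0.4988 0.3144 0.146 ] bedframe mm [ -0.4 201.9 110. ] F [ 0.2 -0.5 -0.2] open -0.002
 axes [[0.136, -0.72, 0.68], [0.128, -0.668, -0.733], [0.982, 0.187, 0.001]] q [ 0.63  0.43  1.72 -0.67  1.41  0.7 ]
tab face y [-0.10490761 -0.10234181 -0.10060677] travel 0.18334181071623362 113
initial tab face y [0.07600762 0.07740545 0.07879989]
```

View pics/side12.png

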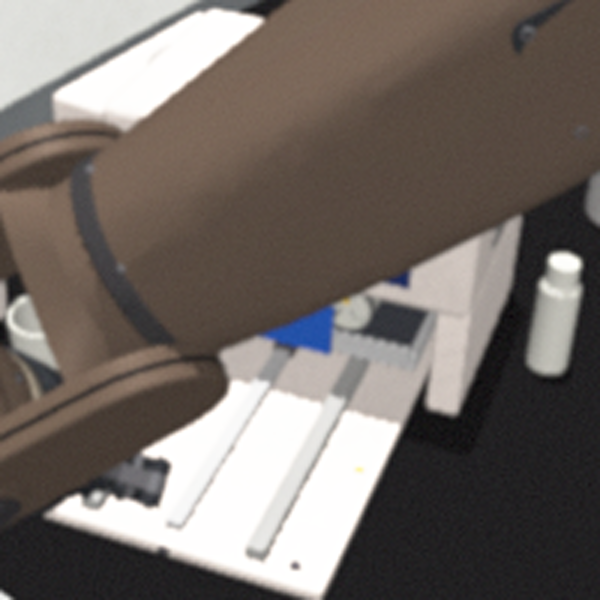

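View pics/top12.png

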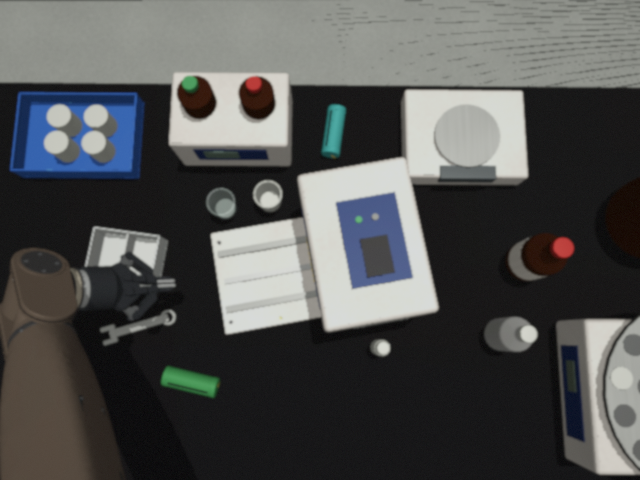

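Travel difference between the two tab measurements is 179.7 mm, so it is clicked in. I raise the arm to see the cartridge end bar unobstructed.

Call:
{"api": "arm_command", "payload": {
  "steps": [
    {"hand": 0, "travel": [0.1, -0.12, 0], "rotation": [0, 0, 0]},
    {"hand": 0, "travel": [0.1, -0.14, 0], "rotation": [0, 0, 0]},
    {"hand": 0, "travel": [0.1, -0.14, 0], "rotation": [0, 0, 0]},
    {"hand": 0, "travel": [0.1, -0.14, 0], "rotation": [0, 0, 0]},
    {"hand": 0, "travel": [0.1, -0.1, 0], "rotation": [0, 0, 0]},
    {"hand": 0, "travel": [0, 0, 0], "rotation": [0, 0, 0]}
  ]
}}

```text
time: 18.12
eef_pos: [0.4963, 0.3223, 0.3844]
tcp_rot: [0.678, -0.224, 0.617, -0.33]
contact_force: [0.1, 0.3, -0.4]
opening: 0.001
```

```bash
python3 - <<'E'
from h import *
s,p,R=st()
q,d=ctrl.read_camera('side')
cv2.imwrite("pics/side13.png",cv2.resize(q[210:300,300:400],None,fx=6,fy=6,interpolation=cv2.INTER_CUBIC))
E
```

```text
t 18.12 tcp [0.4963 0.3223 0.3844] bedframe mm [ -1.4 210.2 348.4] F [ 0.1  0.3 -0.4] open 0.001
 axes [[0.137, -0.711, 0.69], [0.103, -0.682, -0.724], [0.985, 0.17, -0.021]] q [ 0.64  0.24  1.52 -0.67  1.76  0.46]
```

View pics/side13.png

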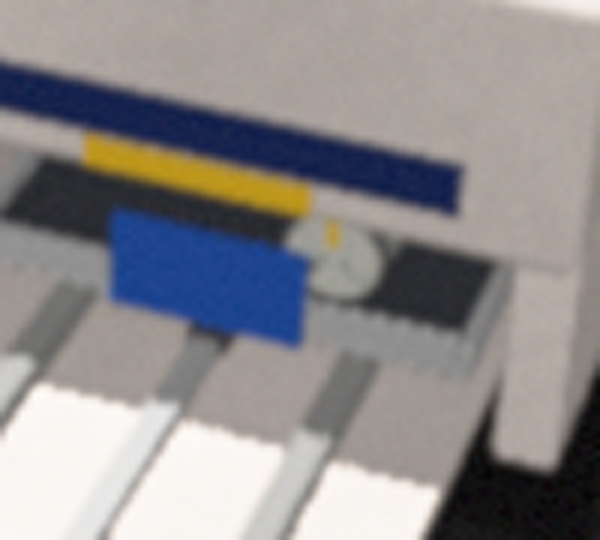

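The end bar at (333,235) sits directly above the end-face centre at (333,258), so the label is up. The robot is clear, and I hand the job in.

```bash
python3 - <<'E'
from plant import ctrl
print(ctrl.sign_off())
E
```

```text
the job is handed in; nothing more can be done
None
```

The cartridge lies label-up and the carrier is in the reading station; I handed the job in at about 18 s. I got no verdict back.

- **Rolling:** I caged the cartridge between the open fingers, rolled it about 50 mm towards the reader's -x, and then let go. With the carrier still at the loading place, the label measured about 2–3° from straight up, and the cartridge was within 0.5° of the rail direction.
- **Pushing:** I pushed the tab with the gripper shut and leaning back about 43°. The force rose to about 5.7 N and then fell away, which fits the click. It rose again to 3.3 N as I pushed slightly past the detent centre, and then I withdrew.
- **Last checks:** The tab had moved 179.7 mm between the before and after images. A single absolute reading gave 183.3 mm, which I put down to a depth offset of about 3.5 mm that also showed at the start. Either value is within the 175–185 mm allowed.
- **Label at the end:** The hood hides the label strip in the station. The yellow bar on the visible end face points straight up, and that is the only check I have on the label there.
- **Other things on the bench:** They looked unmoved in the last top picture; I judged that by eye and did not measure it. The robot was clear of everything.

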